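# Make up two sampling kits at the lab bench

## Robot

A 6-joint arm with a two-finger parallel gripper is mounted at the origin on the work surface. World frame = base frame: x ahead of the robot, y to its left, z up, the work surface at z = 0. Lengths are in m, angles in rad, forces in N, time in s.
With the tool pointing down it reaches from about 0.35 to 0.775 m from the base axis. Payload 7.3 kg.
Tool frame: the origin (TCP) lies midway between the tips of the shut fingers; the grasp point (between the pads) lies 19 mm behind it (robot.grasp_offset is the z of the grasp point in the tool frame, in m); z points along the fingers, y is the direction in which the jaws open and shut (so a half turn about z gives the same grasp; the last joint's range is limited). The gripper opens to 92 mm and grips with 3 to 60 N. Pads are 19 mm wide; open, the fingers measure 130 mm over their backs; the gripper's body (75 mm by 190 mm) begins 47 mm behind the grasp point.
Start: joints at [-1.31, 0.342, 1.524, -0, 1.275, -0.146], TCP at [0.208, -0.482, 0.227] pointing down, gripper open.
Joint ranges: [-2.53, 2.53], [-0.77, 2.02], [0.04, 2.7], [-1, 4.14], [0.28, 2.66], [-3.11, 3.11]. Speed limits (rad/s): [2.57, 2.57, 3.14, 3.14, 3.14, 3.14].

## Interface

Orientations are given as [roll, pitch, yaw] about the fixed x, y, z axes, in that order (R = Rz(yaw) Ry(pitch) Rx(roll)).
In Python, from cell import observe, imaging, workorder, robot gives the robot as it stands. The module is installed in compiled form; this text tells all that it offers.
- The arm moves only by the tool send_rows, never from a script. Its argument "series" is a list of rows, each a list of 7 numbers: the shift along the tool's x, y, z in m, then the turn, a rotation vector about the tool's x, y, z in rad, then the closure, from 0 (fully open) to 1 (shut). A call has 1 to 5 rows; each row shifts and turns the commanded pose from where the row before left it, along the tool's axes as they then stand; what a row does not reach is not made up. A row lasts 1/12 s, in which the tool goes at most 41.7 mm and 7.16 degrees, less where a joint would pass 70% of its speed; a pose out of reach is approached as far as the arm can. A call is refused whole if a number of a shift passes 0.0417 or a number of a turn 0.125, either way. A call with a gripper value outside its range is refused whole. The fingers move at their own pace and stop on an object; "newtons" is the grip in N (left out, the last holds). Time passes only in rows, so rows that do not move let the fingers close. It gives the time, the measured TCP pose, the force and the opening at its end, in the units of the state.
- observe(): the state, without advancing time (a new reading comes with each control period).
- imaging.read_camera(name): name is "side" or "top" or "wrist"; returns a dict with "color" (384x512x3 uint8, red, green, blue), "range_z" (384x512 float32, m along the optical axis (not along the pixel's ray), 0 where there is no reading), "vfov" (degrees; the focal length in pixels is half the picture's height over the tangent of half this angle, whatever the lens; pixels are square), "cx", "cy" (the principal point, pixels), "T" (4x4, takes a point from camera to world coordinates). Camera axes: x right, y down, z forward; pixel columns grow to the right and rows downward; lengths in m; the calibration is good to about 2 mm. A picture is of the moment at which its call begins.
- workorder.hand_in(): hands the job in, once; it reports no verdict.
The state is a dict: "time": time; "qpos": joint angles; "qvel": joint speeds; "joint_efforts": joint torques, N m; "tool_pos": TCP position; "tool_rot": TCP orientation; "contact_force": force on the tool from outside, world axes, zero at the start; "torque": the same for the moment, N m; "opening": finger opening in m.
Only numpy, scipy, OpenCV 4.12 (cv2) and the standard library are available. Lean on these libraries where they do the work, as an engineer would, in place of code of your own. Each camera call takes 0.05 s, during which the arm holds its last target.

## Task

Make up two kits from the stock standing on the bench: put one slim bottle and the tip box into the tray with two compartments, and the other slim bottle, the wide jar and the open beaker into the tray with three compartments, each thing standing upright on the floor of a compartment of its own (any compartment of the right tray will do). Never let any of them fall over or tip far, and leave the timer and the tube rack where they are.

Things in the scene. Friction and masses are not known exactly. Their poses are not given: they have to be found in the camera images.
- tray_two: light-grey plastic tray with a darker grey floor, fixed to the bench, open above, with two square compartments in one row along its own y axis. Outside 72 mm (x) by 140 mm (y); each compartment is 64 by 64 mm inside, rims and dividers are 4 mm thick and stand 14 mm above the bench; the compartment floor is 6 mm above the bench. Origin: centre of the underside, at bench height. Compartment centres lie at x = 0 and y = -34 and +34 mm in its frame.
- tray_three: light-grey plastic tray with a darker grey floor, fixed to the bench, open above, with three square compartments in one row along its own y axis. Outside 72 mm (x) by 208 mm (y); each compartment is 64 by 64 mm inside, rims and dividers are 4 mm thick and stand 14 mm above the bench; the compartment floor is 6 mm above the bench. Origin: centre of the underside, at bench height. Compartment centres lie at x = 0 and y = -68, 0 and +68 mm in its frame.
- bottle_a: one of two identical slim bottles: white round body 34 mm in diameter and straight up to 56 mm, then a shoulder and a narrow grey screw cap 23 mm in diameter, 80 mm high in all. Loose, upright, about 90 g. Origin: centre of its underside; z up along its axis.
- bottle_b: one of two identical slim bottles: white round body 34 mm in diameter and straight up to 56 mm, then a shoulder and a narrow grey screw cap 23 mm in diameter, 80 mm high in all. Loose, upright, about 90 g. Origin: centre of its underside; z up along its axis.
- jar: squat wide jar: amber glass body 52 mm in diameter up to 32 mm, above it a wide flat pale metal cap 53 mm in diameter, 56 mm high in all. Loose, upright, about 160 g. Origin: centre of its underside; z up.
- beaker: open white plastic beaker without handle, mouth up, empty: 48 mm in diameter at the foot, widening evenly to 52 mm at the rim, 58 mm high, wall 3.5 mm, stiff. Loose, about 70 g. Origin: centre of its underside; z up.
- tip_box: small closed pipette-tip box, blue below with a pale lid that does not come off: 40 mm (its x) by 50 mm (its y) by 58 mm high. Loose, upright, about 80 g. Origin: centre of its underside; z up.
- timer: bystander: white bench timer with a grey display, 55 by 85 mm, 62 mm high, loose. Origin: centre of its underside.
- tube_rack: bystander: flat green micro-tube rack, 100 mm (x) by 150 mm (y), 40 mm high, loose. Origin: centre of its underside.
Things that resemble listed ones, but are neither listed nor needed, are in the scene too. Leave any green, red or turquoise look-alike of the beaker alone.

How it is judged:
At the end, for the whole second after the job is handed in: Tip box and one slim bottle in the two-compartment tray, the other bottle, jar and beaker in the three-compartment tray; each on a compartment floor (height within 4 mm), within 20 mm of the tray's long centre line, upright within 0.12 rad, at rest (below 0.02 m/s), not touched by the fingers (x of tip_box in the frame of tray_two between -0.02 and 0.02 m and y of tip_box in the frame of tray_two between -0.056 and 0.056 m and z of tip_box in the frame of tray_two between 0.002 and 0.01 m and x of jar in the frame of tray_three between -0.02 and 0.02 m and y of jar in the frame of tray_three between -0.09 and 0.09 m and z of jar in the frame of tray_three between 0.002 and 0.01 m and x of beaker in the frame of tray_three between -0.02 and 0.02 m and y of beaker in the frame of tray_three between -0.09 and 0.09 m and z of beaker in the frame of tray_three between 0.002 and 0.01 m and (((x of bottle_a in the frame of tray_two between -0.02 and 0.02 m and y of bottle_a in the frame of tray_two between -0.056 and 0.056 m and z of bottle_a in the frame of tray_two between 0.002 and 0.01 m) and (x of bottle_b in the frame of tray_three between -0.02 and 0.02 m and y of bottle_b in the frame of tray_three between -0.09 and 0.09 m and z of bottle_b in the frame of tray_three between 0.002 and 0.01 m)) or ((x of bottle_b in the frame of tray_two between -0.02 and 0.02 m and y of bottle_b in the frame of tray_two between -0.056 and 0.056 m and z of bottle_b in the frame of tray_two between 0.002 and 0.01 m) and (x of bottle_a in the frame of tray_three between -0.02 and 0.02 m and y of bottle_a in the frame of tray_three between -0.09 and 0.09 m and z of bottle_a in the frame of tray_three between 0.002 and 0.01 m))) and angle between each of bottle_a, bottle_b, jar, beaker, tip_box's own z axis and vertical below 0.12 rad and linear speed of each of bottle_a, bottle_b, jar, beaker, tip_box below 0.02 m/s and contact force between each of bottle_a, bottle_b, jar, beaker, tip_box and the fingers below 0.05 N).
It fails at once if one of the stock things is tipped over (more than 0.6 rad) (angle between any of bottle_a, bottle_b, jar, beaker, tip_box's own z axis and vertical above 0.6 rad).
It fails at once if the timer or the tube rack is moved by more than 30 mm (distance of any of timer, tube_rack from where it was at the start of the episode above 0.03 m).
It also fails if it takes over 112 s, if anything falls off the work surface, if the arm or the gripper's body presses on something with over 40 N, if the wrist force passes 120 N, or if a joint passes its speed limit or range.

## Working session

There is one attempt and no reset: what is moved stays moved. The work goes in short steps, Python scripts to look and compute and a tool call to move; the robot and the scene stay as the last step left them, time stands still between calls to the robot, and variables do not carry over. Pictures are saved under pics/ and viewed, and the job is handed in when it is done.

Besides the shell and the picture viewer there is one more tool, called after "Emit:" as name([rows], argument=value, ...), one row to a line, values as JSON. send_rows: Moves the arm, as the interface text tells. Its arguments: {"type":"object","properties":{"series":{"type":"array","items":{"type":"array","items":{"type":"number"}}},"newtons":{"type":"number"}},"required":["series"]}

```bash
mkdir -p pics; cat > h.py <<'E'
import numpy as np, cv2
from cell import observe, imaging, workorder, robot
def cam(n):
    d=imaging.read_camera(n); d['f']=192/np.tan(np.radians(d['vfov'])/2); return d
def pts(d):
    v,u=np.mgrid[0:384,0:512]; z=d['range_z']
    P=np.stack([(u-d['cx'])/d['f']*z,(v-d['cy'])/d['f']*z,z],-1)
    return P@d['T'][:3,:3].T+d['T'][:3,3]
def save(n,c): cv2.imwrite('pics/'+n,c[...,::-1])
E
python3 - <<'E'
from h import *
print(observe())
print(robot.grasp_offset)
for n in ['top','side','wrist']:
    d=cam(n); save(n+'0.png',d['color']); print(n,d['vfov'],d['cx'],d['cy'],d['T'].round(3).tolist())
    np.savez('/tmp/'+n+'0.npz',**d)
E
```

```text
{'time': 0.0, 'qpos': array([-1.31001212e+00,  3.42733401e-01,  1.52502563e+00,  3.59371849e-06,
        1.27538706e+00, -1.46007011e-01]), 'qvel': array([ 0.00066079,  0.00040732,  0.00135002, -0.00035973,  0.00062766,
       -0.0004089 ]), 'joint_efforts': array([ 2.63876434e-03, -4.31236768e+01, -2.44219673e+01,  7.20252050e-02,
        5.60091133e-02, -1.40013376e-04]), 'tool_pos': array([ 0.20763564, -0.48175145,  0.22603641]), 'tool_rot': array([-3.14005624e+00, -2.29407904e-04,  4.06789995e-01]), 'contact_force': array([ 0.324921  , -0.71744405, -0.07048446]), 'torque': array([ 0.02406597, -0.04255769, -0.05721522]), 'opening': 0.09163666206634677}
-0.0188
top 48.446446946553564 254.74310712659414 188.74511730120147 [[0.001, -0.987, 0.164, 0.312], [-1.0, -0.0, 0.001, -0.018], [-0.001, -0.164, -0.987, 1.24], [0.0, 0.0, 0.0, 1.0]]
side 42.716664314031334 261.29115741018256 194.33132092590375 [[0.995, -0.071, 0.071, 0.375], [-0.1, -0.649, 0.754, -1.161], [-0.008, -0.758, -0.653, 1.045], [0.0, 0.0, 0.0, 1.0]]
wrist 60.692697070969785 255.55838930938853 196.4229403363302 [[0.395, -0.888, -0.235, 0.27], [-0.919, -0.383, -0.098, -0.456], [-0.003, 0.254, -0.967, 0.384], [0.0, 0.0, 0.0, 1.0]]
```

View pics/top0.png

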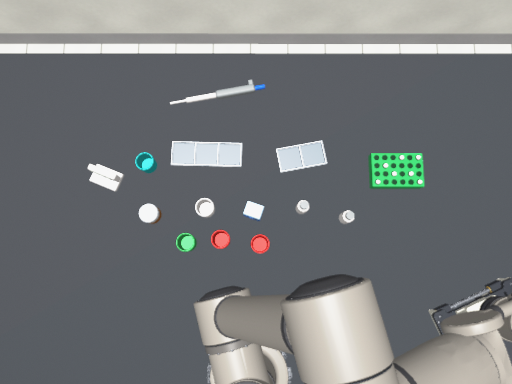

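View pics/side0.png

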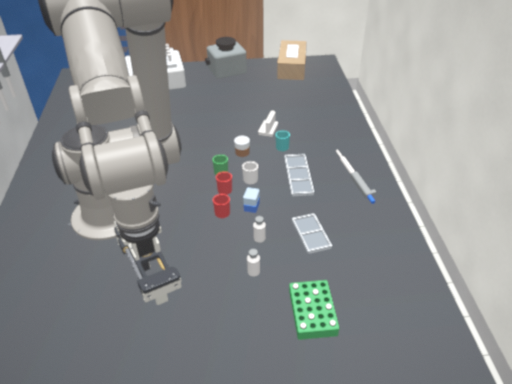

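View pics/wrist0.png

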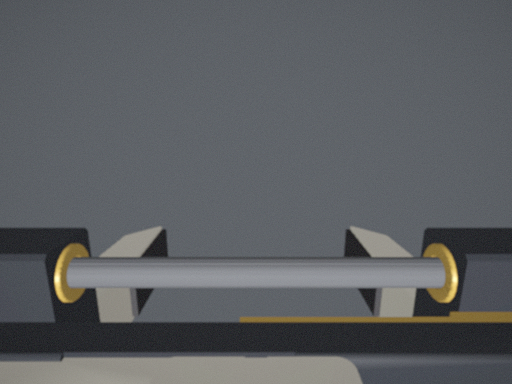

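```bash
python3 - <<'E'
from h import *
a=np.load('/tmp/top0.npz')['color'][130:260,80:440]; b=np.load('/tmp/side0.npz')['color'][120:290,190:350]
a=cv2.resize(a,None,fx=2.2,fy=2.2,interpolation=cv2.INTER_CUBIC); b=cv2.resize(b,None,fx=3,fy=3,interpolation=cv2.INTER_CUBIC)
save('topc.png',a);save('sidec.png',b)
d=dict(np.load('/tmp/top0.npz'));P=pts(d)
# height clusters
m=((P[...,2]>0.02)&(P[...,2]<0.12)&(P[...,0]>0.3)&(P[...,0]<0.75)).astype(np.uint8)
n,l,s,c=cv2.connectedComponentsWithStats(m)
for i in range(1,n):
    if s[i,4]<30: continue
    q=P[l==i]; zt=np.percentile(q[:,2],95); t=q[q[:,2]>zt-0.006]
    mn,mx=t.min(0),t.max(0)
    print(s[i],c[i].round(1),'ztop',zt.round(4),'mid',((mn+mx)/2)[:2].round(4),'size',(mx-mn)[:2].round(4),'mean',t.mean(0)[:2].round(4),d['color'][l==i].mean(0).round())
E
```

```text
[135 152  21  20 201] [144.4 161.4] ztop 0.0598 mid [0.589  0.2982] size [0.0496 0.0504] mean [0.5889 0.2998] [ 40. 154. 154.]
[ 370  153   54   35 1812] [396.4 169.8] ztop 0.0392 mid [ 0.5683 -0.4266] size [0.0982 0.1496] mean [ 0.5682 -0.4263] [ 78. 196. 118.]
[ 87 164  33  19 243] [103.5 172.4] ztop 0.0655 mid [0.5579 0.4169] size [0.0406 0.0817] mean [0.5577 0.4158] [230. 230. 229.]
[195 198  19  19 139] [203.5 206.2] ztop 0.0612 mid [0.4578 0.1261] size [0.0483 0.048 ] mean [0.4594 0.1267] [214. 213. 212.]
[243 201  21  19 279] [252.9 210. ] ztop 0.0615 mid [ 0.4493 -0.0119] size [0.0477 0.0557] mean [ 0.4499 -0.0118] [228. 235. 239.]
[296 200  13  13 135] [302.1 206.1] ztop 0.0821 mid [ 0.4604 -0.1501] size [0.0194 0.0198] mean [ 0.4607 -0.1505] [214. 215. 214.]
[139 203  21  20 329] [148.8 212.8] ztop 0.06 mid [0.4423 0.2812] size [0.0505 0.0506] mean [0.4414 0.2819] [228. 228. 228.]
[340 210  14  13 143] [346.6 216.1] ztop 0.0825 mid [ 0.4331 -0.2752] size [0.0194 0.0204] mean [ 0.4327 -0.2753] [206. 207. 206.]
[211 230  19  18 115] [218.8 237.9] ztop 0.0609 mid [0.3689 0.0792] size [0.0467 0.0497] mean [0.3698 0.0802] [216.  73.  71.]
[176 233  20  18 140] [184.3 241.5] ztop 0.0611 mid [0.3607 0.1755] size [0.0466 0.0498] mean [0.3597 0.1742] [ 73. 174. 100.]
[251 234  18  19 101] [259.6 242.2] ztop 0.0616 mid [ 0.3566 -0.0299] size [0.0491 0.0468] mean [ 0.3577 -0.0301] [222.  73.  72.]
```

View pics/topc.png

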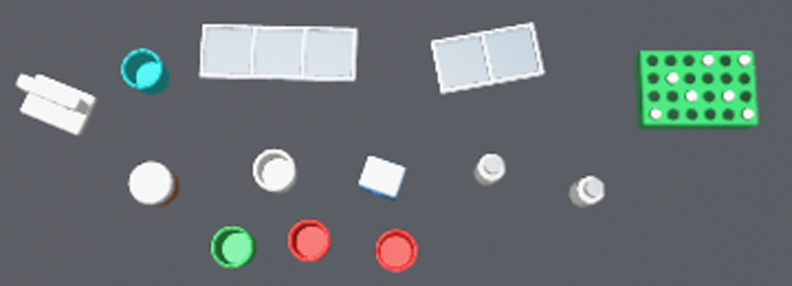

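View pics/sidec.png

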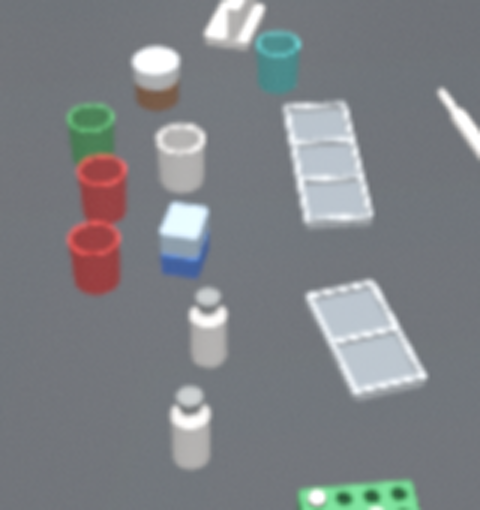

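```bash
cat >> h.py <<'E'
def cast(d,uv,z):
    uv=np.asarray(uv,float).reshape(-1,2)
    r=np.c_[(uv[:,0]-d['cx'])/d['f'],(uv[:,1]-d['cy'])/d['f'],np.ones(len(uv))]@d['T'][:3,:3].T
    o=d['T'][:3,3]; return (o+r*((z-o[2])/r[:,2])[:,None])[:,:2]
def box(p):
    (c,s,a)=cv2.minAreaRect((p*1000).astype(np.float32)); return np.round(c,1),np.round(s,1),round(a,1)
E
python3 - <<'E'
from h import *
for n,rois in [('top',[('t3',160,130,250,175,.014),('t2',270,130,335,180,.014),('tip',236,196,270,225,.058),('jar',135,200,165,228,.056),('beaker',190,195,220,222,.058),('botL',293,198,313,216,.08),('botR',338,208,358,226,.08)]),
 ('side',[('t3',275,148,320,200,.014),('t2',285,208,336,256,.014),('tip',240,185,264,214,.058),('jar',230,134,254,160,.056),('beaker',238,160,262,188,.058)])]:
    d=dict(np.load(f'/tmp/{n}0.npz')); col=d['color'].astype(int)
    for nm,x0,y0,x1,y1,z in rois:
        sub=col[y0:y1,x0:x1]; g=sub.min(-1)
        th=110 if nm[0]=='t' else 110
        if n=='top' and nm=='tip': th=190
        m=(g>th).astype(np.uint8)
        cs,_=cv2.findContours(cv2.resize(m*255,None,fx=4,fy=4,interpolation=cv2.INTER_LINEAR)//128,cv2.RETR_EXTERNAL,cv2.CHAIN_APPROX_NONE)
        k=max(cs,key=cv2.contourArea)[:,0]
        uv=(k+.5)/4-.5+[x0,y0]
        print(n,nm,box(cast(d,uv,z)))
E
```

```text
top t3 (array([620.5, 126.7]), array([213.6,  78.1]), 88.5)
top t2 (array([ 613.6, -154.1]), array([ 77.8, 145. ]), 10.6)
top tip (array([449.3, -11.9]), array([50.7, 40.3]), 71.4)
top jar (array([441.1, 280.8]), array([55.3, 58.3]), 0.0)
top beaker (array([456.3, 123.4]), array([58.4, 55.2]), 0.9)
top botL (array([ 455.1, -146.1]), array([37.9, 40.7]), 0.0)
top botR (array([ 427.7, -265.6]), array([37.6, 46.2]), 0.0)
side t3 (array([623.3, 132.9]), array([284.8, 161.5]), 83.1)
side t2 (array([ 617.3, -148.1]), array([203.7, 157.8]), 82.2)
side tip (array([448.7, -36.6]), array([133.3,  74.9]), 84.1)
side jar (array([437.5, 245.9]), array([157. ,  85.6]), 85.0)
side beaker (array([452.8,  89.1]), array([145.8,  79.7]), 84.3)
```

Emit:
send_rows([
  [0,0,0,0,0,-0.1165,0],
  [0,0,0,0,0,-0.1165,0],
  [0,0,0,0,0,-0.1165,0],
  [0,0,0,0,0,-0.1165,0],
  [0,0,0,0,0,-0.1165,0],
], newtons=15)

```text
time: 0.57
tool_pos: [0.2077, -0.482, 0.2264]
tool_rot: [-3.141, -0.0, 0.995]
contact_force: [-0.9, 0.2, -0.7]
opening: 0.0919
```

Emit:
send_rows([
  [0,0,0,0,0,-0.1165,0],
  [0,0,0,0,0,-0.1165,0],
  [0,0,0,0,0,-0.1165,0],
  [0,0,0,0,0,-0.1165,0],
  [0,0,0,0,0,-0.1155,0],
])

```text
time: 0.98
tool_pos: [0.2077, -0.482, 0.2264]
tool_rot: [-3.141, -0.001, 1.577]
contact_force: [0.0, -0.7, -0.2]
opening: 0.0918
```

Emit:
send_rows([
  [0.026,0.028,0,0,0,0,0],
  [0.026,0.028,0,0,0,0,0],
  [0.026,0.028,0,0,0,0,0],
  [0.026,0.028,0,0,0,0,0],
  [0.026,0.028,0,0,0,0,0],
])

```text
time: 1.4
tool_pos: [0.3486, -0.3507, 0.2266]
tool_rot: [-3.141, -0.0, 1.57]
contact_force: [0.9, -0.8, -0.2]
opening: 0.092
```

Emit:
send_rows([
  [0.026,0.028,0,0,0,0,0],
  [0.026,0.028,0,0,0,0,0],
  [0.025,0.028,0.02,0,0,0,0],
  [0,0,0.03,0,0,0,0],
  [0,0,0,0,0,0,0],
])

```text
time: 1.82
tool_pos: [0.4301, -0.2721, 0.1725]
tool_rot: [-3.135, -0.006, 1.575]
contact_force: [-1.5, 0.4, -0.7]
opening: 0.0917
```

```bash
python3 - <<'E'
from h import *
s=observe();print(s['time'],s['tool_pos'],s['tool_rot'])
d=cam('wrist'); save('w1.png',d['color'])
E
```

```text
1.8167 [ 0.43009173 -0.27213268  0.17253256] [-3.13479106 -0.00582161  1.57471284]
```

View pics/w1.png

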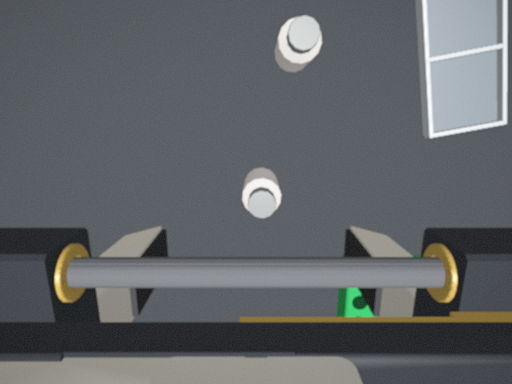

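```bash
python3 - <<'E'
from h import *
d=cam('wrist'); print(observe()['tool_pos'],observe()['tool_rot'])
print(cast(d,[[262,204],[304,34]],.08)); P=pts(d); print(P[204,262],P[34,304])
E
```

```text
[ 0.43058597 -0.27539163  0.17671532] [-3.13930545e+00 -1.46703611e-03  1.57129475e+00]
[[ 0.43413008 -0.27853738]
 [ 0.4629781  -0.15360254]]
[ 0.43413434 -0.27861649  0.07971986] [ 0.46293753 -0.15366881  0.08031439]
```

Emit:
send_rows([
  [-0.0015,0.003,0.03,0,0,0,0],
  [0,0,0.04,0,0,0,0],
  [0,0,0.04,0,0,0,0],
  [0,0,0.03,0,0,0,0],
  [0,0,0.015,0,0,0,0],
])

```text
time: 2.33
tool_pos: [0.4326, -0.278, 0.0203]
tool_rot: [-3.139, -0.002, 1.568]
contact_force: [-0.3, 0.2, 0.6]
opening: 0.092
```

Emit:
send_rows([
  [0,0,0,0,0,0,0.4],
  [0,0,0,0,0,0,0.6],
  [0,0,0,0,0,0,0.8],
  [0,0,0,0,0,0,1],
  [0,0,0,0,0,0,1],
])

```text
time: 2.75
tool_pos: [0.435, -0.2782, 0.0239]
tool_rot: [3.139, 0.002, 1.57]
contact_force: [0.1, -0.5, 0.1]
opening: 0.0636
```

Emit:
send_rows([
  [0,0,0,0,0,0,1],
  [0,0,0,0,0,0,1],
  [0,0,0,0,0,0,1],
  [0,0,0,0,0,0,1],
  [0,0,-0.01,0,0,0,1],
])

```text
time: 3.17
tool_pos: [0.4332, -0.2763, 0.031]
tool_rot: [-3.139, -0.002, 1.571]
contact_force: [-0.2, 0.1, -0.8]
opening: 0.0332
```

Emit:
send_rows([
  [0,0,-0.03,0,0,0,1],
  [0,0,-0.04,0,0,0,1],
  [0.008,0.02,-0.01,0,0,0,1],
  [0.018,0.036,0,0,0,0,1],
  [0.018,0.036,0,0,0,0,1],
])

```text
time: 3.58
tool_pos: [0.5273, -0.2337, 0.1146]
tool_rot: [3.139, 0.002, 1.568]
contact_force: [0.8, -0.4, -1.2]
opening: 0.0337
```

Emit:
send_rows([
  [0.018,0.036,0,0,0,0,1],
  [0.018,0.036,0,0,0,0,1],
  [0.009,0.021,0,0,0,0,1],
  [0,0,0.02,0,0,0,1],
  [0,0,0,0,0,0,1],
])

```text
time: 4.0
tool_pos: [0.6184, -0.1862, 0.0892]
tool_rot: [-3.137, -0.002, 1.573]
contact_force: [-1.6, 0.4, -1.8]
opening: 0.0335
```

```bash
python3 - <<'E'
from h import *
s=observe();print(s['time'],s['tool_pos'],s['tool_rot'],s['opening'])
d=cam('wrist'); save('w2.png',d['color']); d=cam('side'); save('s2.png',cv2.resize(d['color'][130:320,180:380],None,fx=3,fy=3))
E
```

```text
4.0 [ 0.61843603 -0.18619207  0.08922321] [-3.13681409e+00 -1.94223088e-03  1.57324057e+00] 0.033455818784921
```

View pics/w2.png

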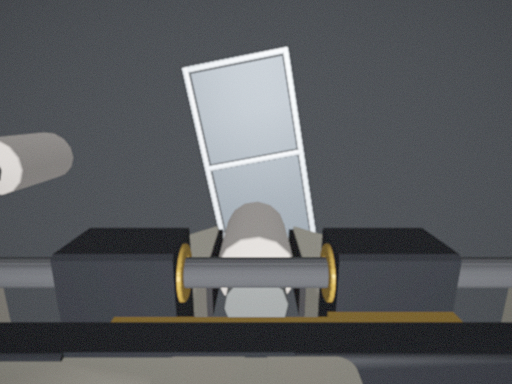

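View pics/s2.png

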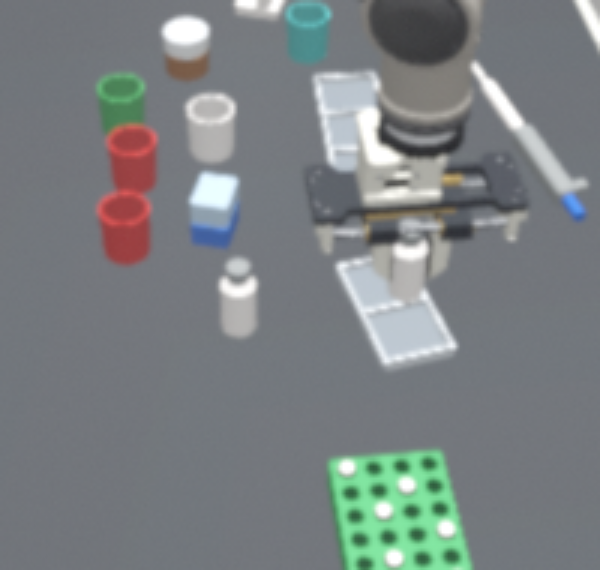

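```bash
python3 - <<'E'
from h import *
d=cam('wrist'); print(observe()['tool_pos'])
q=cast(d,[[209,167],[303,152],[256,160],[184,69],[289,48],[311,225]],.014);print(q.round(4))
E
```

```text
[ 0.61847694 -0.18842917  0.09250973]
[[ 0.5834 -0.16  ]
 [ 0.6513 -0.1491]
 [ 0.6176 -0.1549]
 [ 0.5689 -0.0932]
 [ 0.6395 -0.0801]
 [ 0.6594 -0.2045]]
```

Emit:
send_rows([
  [0,0.002,0.03,0,0,0,1],
  [0,0,0.02,0,0,0,1],
  [0,0,0.009,0,0,0,1],
  [0,0,0.004,0,0,0,1],
  [0,0,0,0,0,0,1],
])

```text
time: 4.57
tool_pos: [0.6207, -0.1889, 0.0305]
tool_rot: [-3.141, 0.0, 1.57]
contact_force: [1.3, 0.3, -0.8]
opening: 0.0336
```

Emit:
send_rows([
  [0,0,0.001,0,0,0,1],
  [0,0,0,0,0,0,1],
  [0,0,0,0,0,0,0.6],
  [0,0,0,0,0,0,0.4],
  [0,0,0,0,0,0,0.3],
])

```text
time: 4.98
tool_pos: [0.6213, -0.1882, 0.0283]
tool_rot: [3.141, 0.0, 1.571]
contact_force: [0.6, 0.1, -0.1]
opening: 0.0458
```

Emit:
send_rows([
  [0,0,0,0,0,0,0.3],
  [0,0,-0.03,0,0,0,0.2],
  [0,0,-0.04,0,0,0,0],
  [0,0,-0.04,0,0,0,0],
  [0,0,0,0,0,0,0],
])

```text
time: 5.4
tool_pos: [0.6252, -0.1897, 0.1471]
tool_rot: [3.128, 0.006, 1.571]
contact_force: [1.7, -0.9, 1.0]
opening: 0.0786
```

```bash
python3 - <<'E'
from h import *
s=observe();print(s['time'],s['tool_pos'],s['tool_rot'],s['opening'])
d=cam('wrist'); save('w3.png',d['color']); d=cam('side'); save('s3.png',cv2.resize(d['color'][130:320,180:380],None,fx=3,fy=3))
E
```

```text
5.4 [ 0.62519924 -0.1897052   0.14708966] [3.12811102 0.00585106 1.57097837] 0.07858702452667932
```

View pics/w3.png

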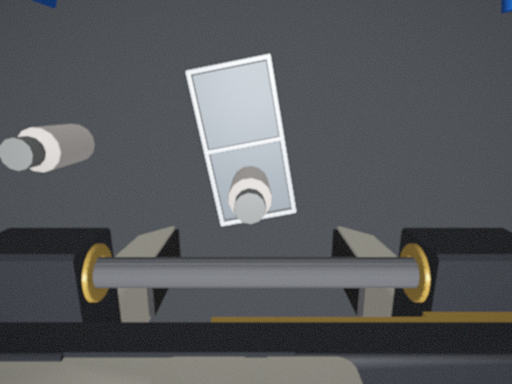

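View pics/s3.png

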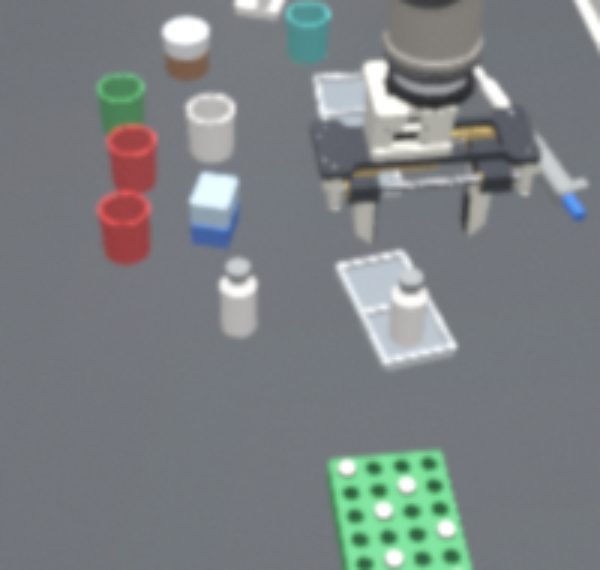

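Emit:
send_rows([
  [0.009,-0.04,0,0,0,0,0],
  [0.009,-0.04,0,0,0,0,0],
  [0.009,-0.04,0,0,0,0,0],
  [0.0085,-0.04,0,0,0,0,0],
  [0,0,0,0,0,0,0],
])

```text
time: 5.92
tool_pos: [0.4507, -0.1481, 0.1344]
tool_rot: [-3.127, -0.007, 1.571]
contact_force: [-0.1, -1.0, 0.6]
opening: 0.0919
```

Emit:
send_rows([
  [0,0,0,0,0,0,0],
  [0,0,0,0,0,0,0],
])

```text
time: 6.08
tool_pos: [0.4616, -0.1529, 0.1377]
tool_rot: [3.141, 0.0, 1.571]
contact_force: [1.3, -0.3, -0.3]
opening: 0.0916
```

```bash
python3 - <<'E'
from h import *
s=observe();print(s['time'],s['tool_pos'],s['tool_rot'],s['opening'])
d=cam('wrist'); save('w4.png',d['color'])
E
```

```text
6.0833 [ 0.46157942 -0.15285296  0.13772578] [3.14142683e+00 2.98471158e-05 1.57050647e+00] 0.09157715900552565
```

View pics/w4.png

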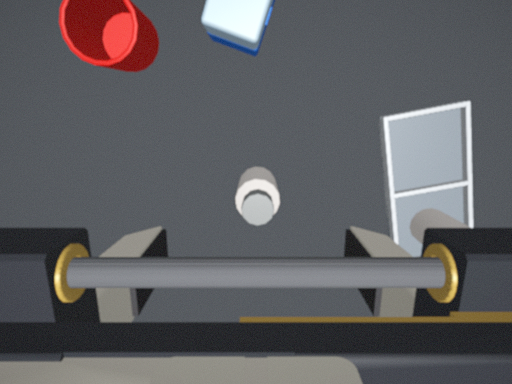

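Bottle cap at (257,208), centred between the fingers; descend and grip.

Emit:
send_rows([
  [0,0,0.03,0,0,0,0],
  [0,0,0.04,0,0,0,0],
  [0,0,0.03,0,0,0,0.2],
  [0,0,0.016,0,0,0,0.3],
  [0,0,0,0,0,0,0.4],
])

```text
time: 6.55
tool_pos: [0.4602, -0.152, 0.0183]
tool_rot: [-3.136, -0.003, 1.571]
contact_force: [0.2, 0.6, 0.1]
opening: 0.0765
```

Emit:
send_rows([
  [0,0,0,0,0,0,0.6],
  [0,0,0,0,0,0,0.8],
  [0,0,0,0,0,0,1],
  [0,0,0,0,0,0,1],
  [0,0,0,0,0,0,1],
])

```text
time: 6.97
tool_pos: [0.4619, -0.153, 0.0232]
tool_rot: [3.14, 0.001, 1.571]
contact_force: [0.8, 0.1, -0.5]
opening: 0.0431
```

Emit:
send_rows([
  [0,0,0,0,0,0,1],
  [0,0,0,0,0,0,1],
  [0,0,-0.02,0,0,0,1],
  [0,0,-0.04,0,0,0,1],
  [0,0,-0.04,0,0,0,1],
])

```text
time: 7.38
tool_pos: [0.4599, -0.1521, 0.1223]
tool_rot: [-3.138, -0.002, 1.571]
contact_force: [1.2, -0.1, -0.7]
opening: 0.0333
```

Emit:
send_rows([
  [0.02,0.015,0,0,0,0,1],
  [0.03,0.023,0,0,0,0,1],
  [0.03,0.023,0,0,0,0,1],
  [0.03,0.023,0,0,0,0,1],
  [0.03,0.023,0,0,0,0,1],
])

```text
time: 7.8
tool_pos: [0.5688, -0.0112, 0.1223]
tool_rot: [3.142, 0.0, 1.57]
contact_force: [1.7, -0.5, -2.0]
opening: 0.0331
```

Emit:
send_rows([
  [0.03,0.023,0,0,0,0,1],
  [0.03,0.023,0,0,0,0,1],
  [0.01,0.006,0.02,0,0,0,1],
  [0,0,0,0,0,0,1],
  [0,0,0,0,0,0,1],
])

```text
time: 8.22
tool_pos: [0.619, 0.0579, 0.1006]
tool_rot: [-3.138, 0.0, 1.572]
contact_force: [-1.1, -0.1, -1.2]
opening: 0.0333
```

```bash
python3 - <<'E'
from h import *
s=observe();print(s['time'],s['tool_pos'],s['tool_rot'],s['opening'])
d=cam('wrist'); save('w5.png',d['color'])
E
```

```text
8.2167 [0.61899016 0.05791411 0.10062521] [-3.13781048e+00  2.85799461e-04  1.57247362e+00] 0.03328879084496769
```

View pics/w5.png

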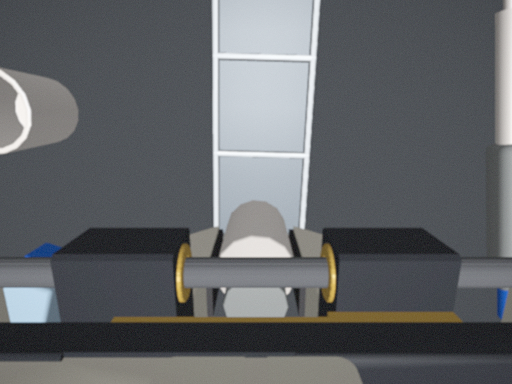

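```bash
python3 - <<'E'
from h import *
d=cam('wrist'); print(observe()['tool_pos'])
print(cast(d,[[215,154],[307,155],[261,154.5],[214,57],[314,57],[264,57]],.014).round(4))
E
```

```text
[0.61975688 0.05646926 0.10241512]
[[0.5882 0.0929]
 [0.6572 0.0922]
 [0.6227 0.0926]
 [0.5896 0.1606]
 [0.6593 0.1605]
 [0.6245 0.1606]]
```

Emit:
send_rows([
  [0,0.001,0.03,0,0,0,1],
  [0,0,0.03,0,0,0,1],
  [0,0,0.009,0,0,0,1],
  [0,0,0.004,0,0,0,1],
  [0,0,0.001,0,0,0,1],
])

```text
time: 8.73
tool_pos: [0.6207, 0.0563, 0.0291]
tool_rot: [-3.141, 0.0, 1.57]
contact_force: [-0.5, 0.5, -0.0]
opening: 0.0334
```

Emit:
send_rows([
  [0,0,0,0,0,0,1],
  [0,0,0,0,0,0,1],
  [0,0,0,0,0,0,0.6],
  [0,0,0,0,0,0,0.4],
  [0,0,0,0,0,0,0.3],
])

```text
time: 9.15
tool_pos: [0.6216, 0.0573, 0.0288]
tool_rot: [3.14, 0.0, 1.571]
contact_force: [-0.2, -0.4, 0.7]
opening: 0.0455
```

Emit:
send_rows([
  [0,0,0,0,0,0,0.3],
  [0,0,-0.03,0,0,0,0.2],
  [0,0,-0.04,0,0,0,0],
  [0,0,-0.04,0,0,0,0],
  [0,0,0,0,0,0,0],
])

```text
time: 9.57
tool_pos: [0.6255, 0.0574, 0.147]
tool_rot: [3.127, 0.0, 1.571]
contact_force: [1.4, -0.4, 1.5]
opening: 0.0788
```

Emit:
send_rows([
  [-0.014,-0.034,0,0,0,0,0],
  [-0.014,-0.034,0,0,0,0,0],
  [-0.014,-0.034,0,0,0,0,0],
  [-0.014,-0.034,0,0,0,0,0],
  [-0.014,-0.035,0,0,0,0,0],
])

```text
time: 9.98
tool_pos: [0.4486, -0.013, 0.1381]
tool_rot: [3.141, 0.0, 1.571]
contact_force: [-0.3, -1.5, -0.3]
opening: 0.0918
```

Emit:
send_rows([
  [0,0,0,0,0,0.109,0],
  [0,0,0,0,0,0.108,0],
  [0,0,0,0,0,0.108,0],
  [0,0,0,0,0,0,0],
  [0,0,0,0,0,0,0],
])

```text
time: 10.4
tool_pos: [0.4503, -0.0127, 0.1382]
tool_rot: [3.141, -0.0, 1.249]
contact_force: [-0.3, 0.5, -0.2]
opening: 0.0913
```

```bash
python3 - <<'E'
from h import *
s=observe();print(s['time'],s['tool_pos'],s['tool_rot'],s['opening'])
d=cam('wrist'); save('w6.png',d['color'])
P=pts(d); col=d['color'].astype(int)
m=((abs(P[...,2]-.058)<.006)&(np.hypot(P[...,0]-.45,P[...,1]+.012)<.05)).astype(np.uint8)
k=max(cv2.findContours(m,0,1)[0],key=cv2.contourArea)[:,0]
print(box(cast(d,k,.058)),P[m>0][:,2].mean())
E
```

```text
10.4 [ 0.45028974 -0.01268196  0.13822171] [ 3.14108241e+00 -1.37702363e-07  1.24900878e+00] 0.09134923489002506
(array([451.3, -10.7]), array([50. , 39.5]), 71.6) 0.057946534115395985
```

View pics/w6.png

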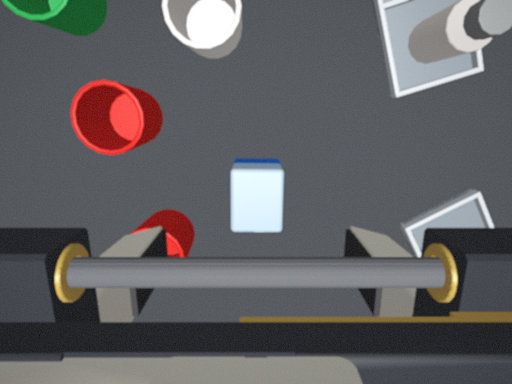

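Emit:
send_rows([
  [0.0015,0,0.02,0,0,0,0.25],
  [0,0,0.03,0,0,0,0.25],
  [0,0,0.03,0,0,0,0.25],
  [0,0,0.026,0,0,0,0.25],
  [0,0,0.01,0,0,0,0.3],
])

```text
time: 10.87
tool_pos: [0.4488, -0.0108, 0.0191]
tool_rot: [-3.137, 0.001, 1.249]
contact_force: [-1.0, -0.6, 0.0]
opening: 0.0666
```

Emit:
send_rows([
  [0,0,0,0,0,0,0.5],
  [0,0,0,0,0,0,0.6],
  [0,0,0,0,0,0,1],
  [0,0,0,0,0,0,1],
  [0,0,0,0,0,0,1],
])

```text
time: 11.28
tool_pos: [0.4515, -0.0114, 0.0232]
tool_rot: [3.139, -0.0, 1.246]
contact_force: [0.3, 0.4, 2.6]
opening: 0.0398
```

Emit:
send_rows([
  [0,0,0,0,0,0,1],
  [0,0,-0.01,0,0,0,1],
  [0,0,-0.03,0,0,0,1],
  [0,0,-0.03,0,0,0,1],
  [0,0,-0.03,0,0,0,1],
])

```text
time: 11.7
tool_pos: [0.4501, -0.0112, 0.1234]
tool_rot: [-3.141, 0.0, 1.246]
contact_force: [0.8, -0.5, -1.1]
opening: 0.0394
```

Emit:
send_rows([
  [0,0,0,0,0,-0.1,1],
  [0,0,0,0,0,-0.1,1],
  [0,0,0,0,0,-0.1,1],
  [0,0,0,0,0,-0.1,1],
  [0,0,0,0,0,-0.099,1],
])

```text
time: 12.12
tool_pos: [0.4505, -0.0112, 0.1225]
tool_rot: [3.141, 0.0, 1.75]
contact_force: [-0.4, 0.4, -1.4]
opening: 0.0396
```

Emit:
send_rows([
  [-0.02,0.02,0,0,0,0,1],
  [-0.028,0.028,0,0,0,0,1],
  [-0.028,0.028,0,0,0,0,1],
  [-0.028,0.028,0,0,0,0,1],
  [-0.028,0.028,0,0,0,0,1],
])

```text
time: 12.53
tool_pos: [0.6047, -0.1195, 0.1224]
tool_rot: [3.141, 0.0, 1.745]
contact_force: [0.7, 1.0, -0.4]
opening: 0.04
```

Emit:
send_rows([
  [-0.0037,0.0046,0.02,0,0,0,1],
  [0,0,0,0,0,0,1],
  [0,0,0,0,0,0,1],
])

```text
time: 12.78
tool_pos: [0.6073, -0.121, 0.1007]
tool_rot: [-3.138, -0.002, 1.744]
contact_force: [-0.5, -0.3, -1.2]
opening: 0.0402
```

```bash
python3 - <<'E'
from h import *
s=observe();print(s['time'],s['tool_pos'],s['tool_rot'],s['opening'])
d=cam('wrist'); save('w7.png',d['color']);d=cam('side'); save('s7.png',cv2.resize(d['color'][130:320,180:380],None,fx=3,fy=3))
E
```

```text
12.7833 [ 0.60733177 -0.12100556  0.10072171] [-3.13796538e+00 -1.98548709e-03  1.74441936e+00] 0.04018571501564434
```

View pics/w7.png

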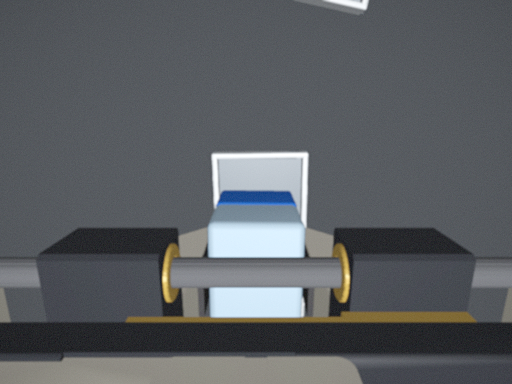

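View pics/s7.png

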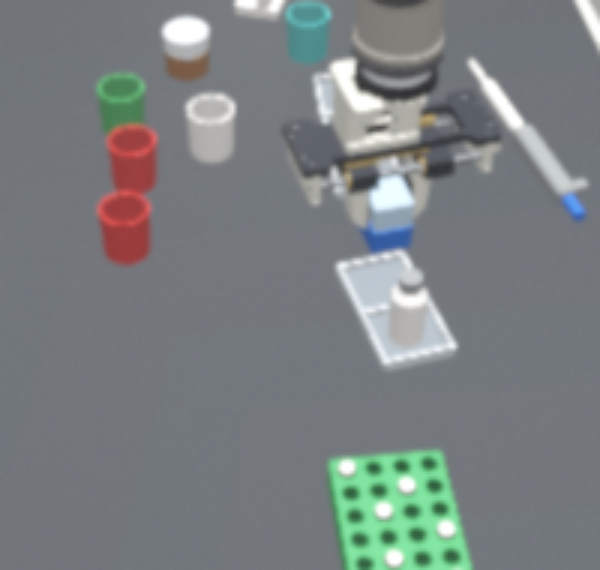

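```bash
python3 - <<'E'
from h import *
d=cam('wrist'); s=observe(); t=s['tool_pos'];print(t,s['tool_rot'])
y=1.745; R=np.array([[np.cos(y),np.sin(y)],[np.sin(y),-np.cos(y)]])
q=cast(d,[[213,154],[308,153],[260.5,153.5]],.014);print(q.round(4),((q-t[:2])@R.T).round(4))
E
```

```text
[ 0.60820727 -0.1206024   0.10306655] [3.14130602e+00 1.81845866e-04 1.74549250e+00]
[[ 0.5694 -0.0909]
 [ 0.6397 -0.0777]
 [ 0.6046 -0.0843]] [[ 0.036  -0.033 ]
 [ 0.0368  0.0384]
 [ 0.0364  0.0027]]
```

Emit:
send_rows([
  [0,0.002,0.03,0,0,0,1],
  [0,0,0.03,0,0,0,1],
  [0,0,0.009,0,0,0,1],
  [0,0,0.004,0,0,0,1],
  [0,0,0.001,0,0,0,1],
])

```text
time: 13.35
tool_pos: [0.61, -0.1203, 0.0293]
tool_rot: [-3.141, -0.0, 1.745]
contact_force: [0.2, -0.5, -0.3]
opening: 0.0403
```

Emit:
send_rows([
  [0,0,0,0,0,0,1],
  [0,0,0,0,0,0,1],
  [0,0,0,0,0,0,0.55],
  [0,0,0,0,0,0,0.4],
  [0,0,0,0,0,0,0.3],
])

```text
time: 13.77
tool_pos: [0.611, -0.121, 0.0287]
tool_rot: [3.141, 0.001, 1.745]
contact_force: [-0.1, -0.9, -0.0]
opening: 0.0506
```

Emit:
send_rows([
  [0,0,0,0,0,0,0.25],
  [0,0,-0.03,0,0,0,0.2],
  [0,0,-0.04,0,0,0,0],
  [0,0,-0.04,0,0,0,0],
  [0,0,0,0,0,0,0],
])

```text
time: 14.18
tool_pos: [0.6148, -0.1222, 0.1469]
tool_rot: [3.129, 0.007, 1.745]
contact_force: [1.0, -0.3, 1.3]
opening: 0.0835
```

```bash
python3 - <<'E'
from h import *
s=observe();print(s['time'],s['tool_pos'],s['tool_rot'],s['opening'])
d=cam('wrist'); save('w8.png',d['color']);d=cam('side'); save('s8.png',cv2.resize(d['color'][130:320,180:380],None,fx=3,fy=3))
E
```

```text
14.1833 [ 0.61481502 -0.12217548  0.14691905] [3.12869575 0.00696104 1.74483349] 0.08351648898047594
```

View pics/w8.png

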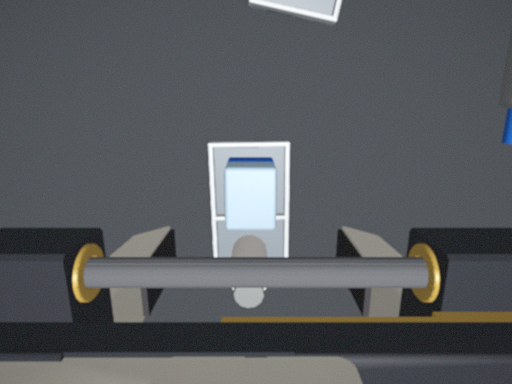

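View pics/s8.png

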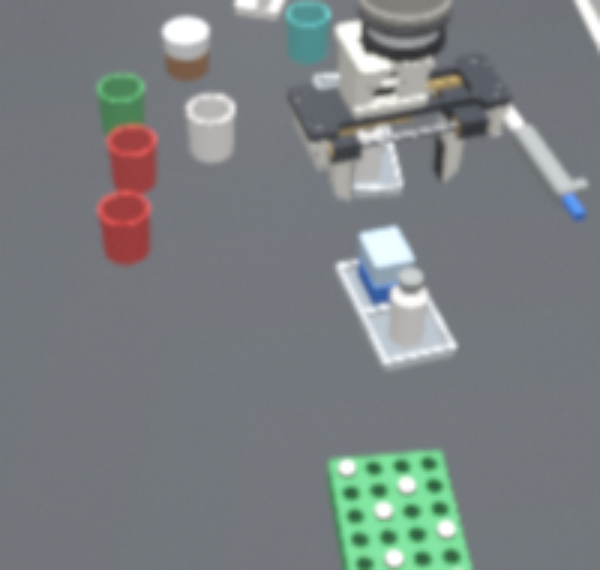

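Emit:
send_rows([
  [0,0,0,0,0,0.1,0],
  [0,0,0,0,0,0.1,0],
  [0.03,-0.02,0,0,0,0,0],
  [0.03,-0.02,0,0,0,0,0],
  [0.03,-0.02,0,0,0,0,0],
])

```text
time: 14.7
tool_pos: [0.5511, -0.0286, 0.136]
tool_rot: [-3.138, -0.001, 1.543]
contact_force: [0.5, 0.6, 0.3]
opening: 0.0918
```

Emit:
send_rows([
  [0.03,-0.02,0,0,0,0,0],
  [0.03,-0.02,0,0,0,0,0],
  [0.03,-0.02,0,0,0,0,0],
  [0.03,-0.02,0,0,0,0,0],
  [0.033,-0.018,0,0,0,0,0],
])

```text
time: 15.12
tool_pos: [0.4566, 0.1269, 0.1366]
tool_rot: [-3.138, 0.001, 1.544]
contact_force: [0.5, 1.7, 0.4]
opening: 0.092
```

Emit:
send_rows([
  [0,0,0,0,0,0,0],
  [0,0,0,0,0,0,0],
  [0,0,0,0,0,0,0],
])

```text
time: 15.37
tool_pos: [0.4589, 0.1259, 0.1373]
tool_rot: [-3.14, 0.001, 1.546]
contact_force: [-0.1, -0.0, 1.1]
opening: 0.0917
```

```bash
python3 - <<'E'
from h import *
s=observe();print(s['time'],s['tool_pos'],s['tool_rot'],s['opening'])
d=cam('wrist'); save('w9.png',d['color'])
P=pts(d)
m=((abs(P[...,2]-.058)<.006)&(np.hypot(P[...,0]-.459,P[...,1]-.126)<.05)).astype(np.uint8)
k=max(cv2.findContours(m,0,1)[0],key=cv2.contourArea)[:,0]
print(box(cast(d,k,.058)),P[m>0][:,2].mean())
E
```

```text
15.3667 [0.45887286 0.12591749 0.13732833] [-3.14042721e+00  5.76883385e-04  1.54563951e+00] 0.09166705055492226
(array([458.5, 125.7]), array([50.8, 51.3]), 88.6) 0.057264375092898015
```

View pics/w9.png

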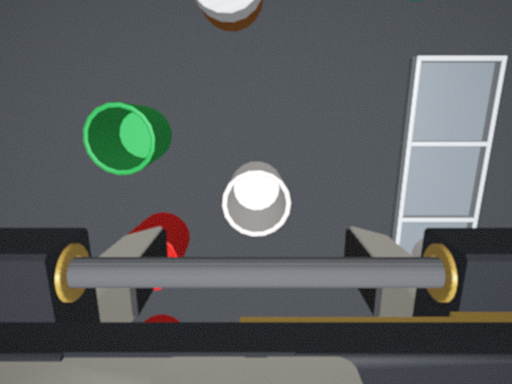

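Emit:
send_rows([
  [0,0,0.02,0,0,0,0.2],
  [0,0,0.03,0,0,0,0.2],
  [0,0,0.03,0,0,0,0.2],
  [0,0,0.026,0,0,0,0.2],
  [0,0,0.01,0,0,0,0.25],
])

```text
time: 15.83
tool_pos: [0.4576, 0.1244, 0.0185]
tool_rot: [-3.136, 0.001, 1.542]
contact_force: [-0.6, -0.5, 0.5]
opening: 0.0707
```

Emit:
send_rows([
  [0,0,0,0,0,0,0.35],
  [0,0,0,0,0,0,0.5],
  [0,0,0,0,0,0,1],
  [0,0,0,0,0,0,1],
  [0,0,0,0,0,0,1],
])

```text
time: 16.25
tool_pos: [0.4598, 0.126, 0.023]
tool_rot: [3.14, -0.0, 1.544]
contact_force: [-0.5, -0.6, -1.1]
opening: 0.0515
```

Emit:
send_rows([
  [0,0,0,0,0,0,1],
  [0,0,-0.01,0,0,0,1],
  [0,0,-0.03,0,0,0,1],
  [0,0,-0.03,0,0,0,1],
  [0,0,-0.03,0,0,0,1],
])

```text
time: 16.67
tool_pos: [0.4586, 0.1261, 0.1235]
tool_rot: [-3.141, 0.0, 1.545]
contact_force: [0.9, 0.7, -0.7]
opening: 0.0514
```

Emit:
send_rows([
  [0,0.02,0,0,0,0,1],
  [0,0.04,0,0,0,0,1],
  [0,0.04,0,0,0,0,1],
  [0.005,0.04,0,0,0,0,1],
  [0,0.023,0,0,0,0,1],
])

```text
time: 17.08
tool_pos: [0.6257, 0.1271, 0.1228]
tool_rot: [3.138, -0.0, 1.545]
contact_force: [-0.2, 0.2, -0.6]
opening: 0.0513
```

Emit:
send_rows([
  [0,0,0.02,0,0,0,1],
  [0,0,0,0,0,0,1],
  [0,0,0,0,0,0,1],
  [0,0,0,0,0,0,1],
])

```text
time: 17.42
tool_pos: [0.6214, 0.127, 0.1026]
tool_rot: [-3.141, 0.0, 1.545]
contact_force: [0.2, -0.3, -0.8]
opening: 0.0517
```

```bash
python3 - <<'E'
from h import *
s=observe();print(s['time'],s['tool_pos'],s['tool_rot'],s['opening'])
d=cam('wrist'); save('w10.png',d['color'])
d=cam('side'); save('s10.png',cv2.resize(d['color'][100:290,180:380],None,fx=3,fy=3))
E
```

```text
17.4167 [0.62144352 0.12700393 0.10264324] [-3.14106380e+00  1.22752539e-04  1.54508034e+00] 0.05173624586220469
```

View pics/w10.png

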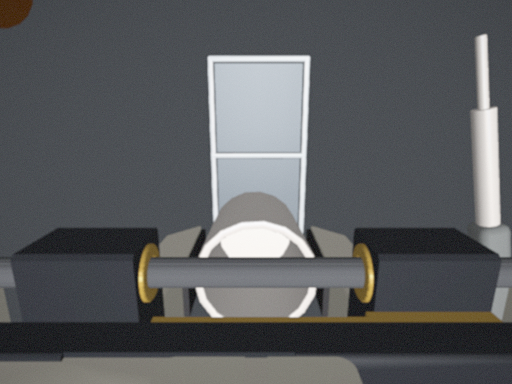

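View pics/s10.png

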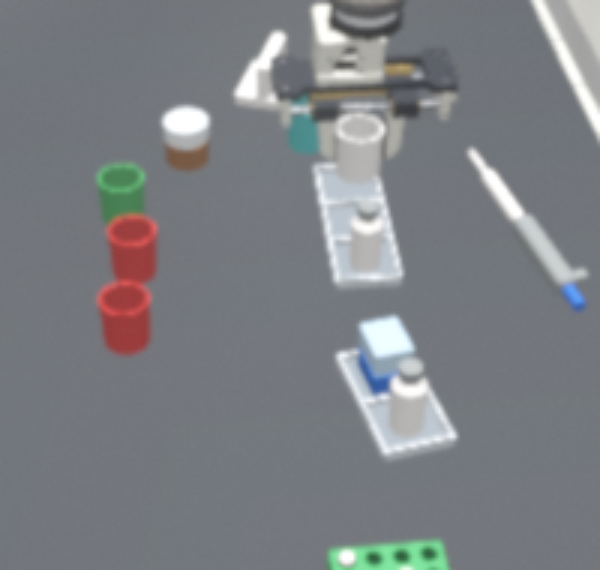

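```bash
python3 - <<'E'
from h import *
d=cam('wrist'); s=observe(); t=s['tool_pos'];print(t,s['tool_rot'])
y=1.545; R=np.array([[np.cos(y),np.sin(y)],[np.sin(y),-np.cos(y)]])
q=cast(d,[[213,155],[305,155],[258.5,58],[259,155.5]],.014);print(q.round(4),((q-t[:2])@R.T).round(4))
E
```

```text
[0.62209238 0.12705941 0.10340301] [ 3.14002874e+00 -8.56331983e-05  1.54510631e+00]
[[0.5902 0.1628]
 [0.6597 0.161 ]
 [0.6262 0.2301]
 [0.625  0.1616]] [[ 0.035  -0.0328]
 [ 0.0349  0.0367]
 [ 0.1031  0.0015]
 [ 0.0346  0.002 ]]
```

Emit:
send_rows([
  [0.0005,0.001,0.03,0,0,0,1],
  [0,0,0.03,0,0,0,1],
  [0,0,0.009,0,0,0,1],
  [0,0,0.004,0,0,0,1],
  [0,0,0.001,0,0,0,1],
])

```text
time: 17.98
tool_pos: [0.6224, 0.1274, 0.029]
tool_rot: [-3.14, 0.0, 1.545]
contact_force: [0.3, -0.4, -0.9]
opening: 0.0518
```

Emit:
send_rows([
  [0,0,0,0,0,0,1],
  [0,0,0,0,0,0,1],
  [0,0,0,0,0,0,0.42],
  [0,0,0,0,0,0,0.3],
  [0,0,0,0,0,0,0.2],
])

```text
time: 18.4
tool_pos: [0.6235, 0.1274, 0.0287]
tool_rot: [3.141, -0.0, 1.545]
contact_force: [0.3, 0.7, -0.2]
opening: 0.062
```

Emit:
send_rows([
  [0,0,0,0,0,0,0.15],
  [0,0,-0.03,0,0,0,0.1],
  [0,0,-0.04,0,0,0,0],
  [0,0,-0.04,0,0,0,0],
  [0,0,0,0,0,0,0],
])

```text
time: 18.82
tool_pos: [0.6275, 0.1278, 0.1471]
tool_rot: [3.127, -0.002, 1.545]
contact_force: [3.4, -0.4, 1.5]
opening: 0.0911
```

Emit:
send_rows([
  [0.025,-0.031,0,0,0,0,0],
  [0.025,-0.031,0,0,0,0,0],
  [0.025,-0.031,0,0,0,0,0],
  [0.025,-0.031,0,0,0,0,0],
  [0.025,-0.031,0,0,0,0,0],
])

```text
time: 19.23
tool_pos: [0.47, 0.2571, 0.1382]
tool_rot: [3.141, -0.0, 1.544]
contact_force: [0.2, 1.1, -0.7]
opening: 0.092
```

Emit:
send_rows([
  [0.024,-0.03,0,0,0,0,0],
  [0,0,0,0,0,0,0],
  [0,0,0,0,0,0,0],
  [0,0,0,0,0,0,0],
])

```text
time: 19.57
tool_pos: [0.4427, 0.2812, 0.1383]
tool_rot: [3.14, -0.0, 1.546]
contact_force: [0.2, 0.6, 0.4]
opening: 0.0918
```

```bash
python3 - <<'E'
from h import *
s=observe();print(s['time'],s['tool_pos'],s['tool_rot'],s['opening'])
d=cam('wrist'); save('w11.png',d['color'])
P=pts(d)
m=((abs(P[...,2]-.056)<.006)&(np.hypot(P[...,0]-.4415,P[...,1]-.281)<.05)).astype(np.uint8)
k=max(cv2.findContours(m,0,1)[0],key=cv2.contourArea)[:,0]
print(box(cast(d,k,.056)),P[m>0][:,2].mean())
E
```

```text
19.5667 [0.44266096 0.28115084 0.13834301] [ 3.14033870e+00 -6.29949541e-05  1.54556743e+00] 0.09176977118832415
(array([442.2, 282.8]), array([52. , 52.1]), 43.6) 0.056056133253119096
```

View pics/w11.png

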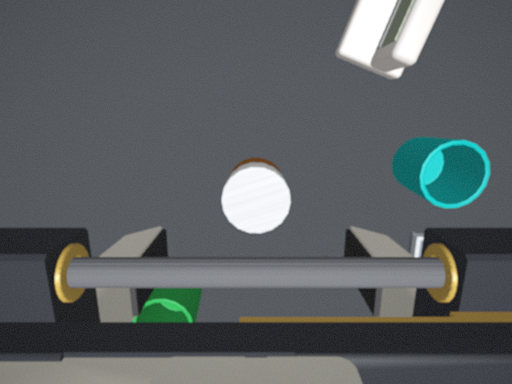

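Emit:
send_rows([
  [0.001,0,0.02,0,0,0,0.15],
  [0,0,0.03,0,0,0,0.15],
  [0,0,0.03,0,0,0,0.15],
  [0,0,0.022,0,0,0,0.2],
  [0,0,0.01,0,0,0,0.25],
], newtons=22)

```text
time: 20.03
tool_pos: [0.4417, 0.2802, 0.023]
tool_rot: [-3.138, 0.002, 1.542]
contact_force: [0.3, -0.1, 0.1]
opening: 0.071
```

Emit:
send_rows([
  [0,0,0,0,0,0,0.35],
  [0,0,0,0,0,0,0.5],
  [0,0,0,0,0,0,1],
  [0,0,0,0,0,0,1],
  [0,0,0,0,0,0,1],
])

```text
time: 20.45
tool_pos: [0.443, 0.2824, 0.0273]
tool_rot: [3.139, -0.001, 1.545]
contact_force: [-0.5, -1.9, 1.6]
opening: 0.0527
```

Emit:
send_rows([
  [0,0,0,0,0,0,1],
  [0,0,-0.01,0,0,0,1],
  [0,0,-0.03,0,0,0,1],
  [0,0,-0.03,0,0,0,1],
  [0,0,-0.03,0,0,0,1],
])

```text
time: 20.87
tool_pos: [0.4415, 0.282, 0.1277]
tool_rot: [-3.141, 0.0, 1.545]
contact_force: [0.9, 0.3, -2.1]
opening: 0.0525
```

Emit:
send_rows([
  [-0.008,0.02,0,0,0,0,1],
  [-0.016,0.036,0,0,0,0,1],
  [-0.016,0.036,0,0,0,0,1],
  [-0.016,0.036,0,0,0,0,1],
  [-0.016,0.036,0,0,0,0,1],
])

```text
time: 21.28
tool_pos: [0.6053, 0.2051, 0.1272]
tool_rot: [3.141, -0.0, 1.545]
contact_force: [0.8, 1.3, -1.2]
opening: 0.0527
```

Emit:
send_rows([
  [-0.01,0.021,0,0,0,0,1],
  [0,0,0.024,0,0,0,1],
  [0,0,0,0,0,0,1],
  [0,0,0,0,0,0,1],
  [0,0,0,0,0,0,1],
])

```text
time: 21.7
tool_pos: [0.6242, 0.1959, 0.1029]
tool_rot: [-3.141, 0.0, 1.546]
contact_force: [0.2, 0.4, -1.4]
opening: 0.0525
```

```bash
python3 - <<'E'
from h import *
s=observe();print(s['time'],s['tool_pos'],s['tool_rot'],s['opening'])
d=cam('wrist'); save('w12.png',d['color'])
d=cam('side'); save('s12.png',cv2.resize(d['color'][100:290,180:380],None,fx=3,fy=3))
E
```

```text
21.7 [0.62418143 0.19592027 0.10289218] [-3.14103784e+00  2.04480476e-05  1.54564602e+00] 0.05245522851490001
```

View pics/w12.png

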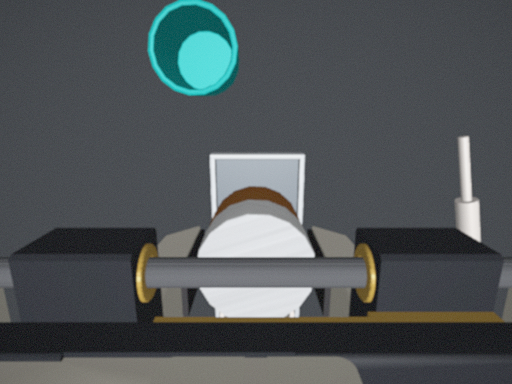

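View pics/s12.png

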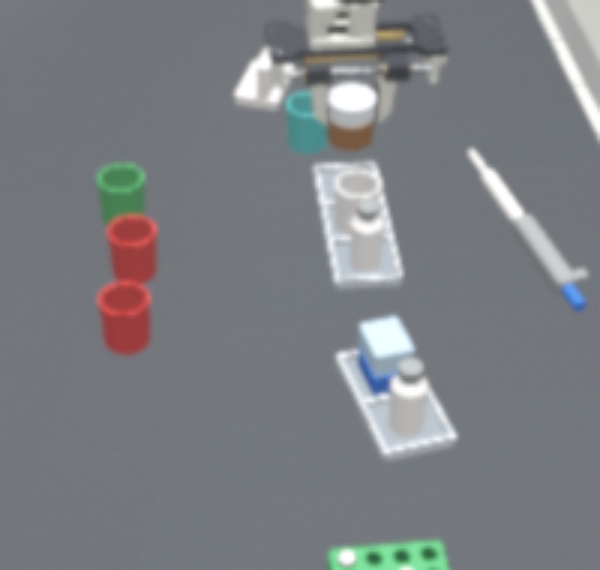

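Emit:
send_rows([
  [0,0,0.03,0,0,0,1],
  [0,0,0.025,0,0,0,1],
  [0,0,0.009,0,0,0,1],
  [0,0,0.004,0,0,0,1],
  [0,0,0.0015,0,0,0,1],
])

```text
time: 22.22
tool_pos: [0.6247, 0.1958, 0.0336]
tool_rot: [-3.141, 0.0, 1.545]
contact_force: [0.1, -0.5, -0.3]
opening: 0.0526
```

Emit:
send_rows([
  [0,0,0,0,0,0,1],
  [0,0,0,0,0,0,1],
  [0,0,0,0,0,0,0.42],
  [0,0,0,0,0,0,0.3],
  [0,0,0,0,0,0,0.2],
])

```text
time: 22.63
tool_pos: [0.6254, 0.1954, 0.0334]
tool_rot: [3.14, -0.0, 1.545]
contact_force: [-0.3, -0.6, 0.4]
opening: 0.0626
```

Emit:
send_rows([
  [0,0,0,0,0,0,0.15],
  [0,0,-0.03,0,0,0,0.1],
  [0,0,-0.04,0,0,0,0],
  [0,0,-0.04,0,0,0,0],
  [0,-0.03,0,0,0,0,0],
])

```text
time: 23.05
tool_pos: [0.6039, 0.1966, 0.1525]
tool_rot: [3.12, -0.004, 1.543]
contact_force: [1.6, 0.8, 2.0]
opening: 0.0911
```

Emit:
send_rows([
  [0,-0.04,0,0,0,0,0],
  [0,-0.04,0,0,0,0,0],
  [0,-0.04,-0.02,0,0,0,0],
  [0,-0.04,0,0,0,0,0],
  [0,0,0,0,0,0,0],
])

```text
time: 23.47
tool_pos: [0.4296, 0.1998, 0.161]
tool_rot: [-3.135, 0.002, 1.547]
contact_force: [-0.1, 0.5, 0.1]
opening: 0.0916
```

```bash
python3 - <<'E'
from h import *
s=observe();print(s['time'],s['tool_pos'],s['tool_rot'],s['opening'])
d=cam('side'); save('s13.png',cv2.resize(d['color'][100:290,180:380],None,fx=3,fy=3))
d=cam('top'); save('t13.png',cv2.resize(d['color'][130:260,80:440],None,fx=2.2,fy=2.2)); P=pts(d)
for nm,c in [('t2',(.615,-.1545)),('t3',(.622,.127))]:
  m=((P[...,2]>.03)&(P[...,2]<.11)&(abs(P[...,0]-c[0])<.05)&(abs(P[...,1]-c[1])<.11)).astype(np.uint8)
  n,l,st,_=cv2.connectedComponentsWithStats(m)
  a=np.radians(100.3 if nm=='t2' else 88.5)
  for i in range(1,n):
    if st[i,4]<20: continue
    q=P[l==i]; zt=np.percentile(q[:,2],95); t=q[q[:,2]>zt-.006]; v=(t.min(0)+t.max(0))[:2]/2-c
    print(nm,'ztop',zt.round(4),'tray x',(v@[np.sin(a),-np.cos(a)]).round(4),'y',(v@[np.cos(a),np.sin(a)]).round(4))
E
```

```text
23.4667 [0.42961729 0.19982203 0.16095503] [-3.13460867e+00  1.52269138e-03  1.54675660e+00] 0.09164492235922966
t2 ztop 0.0886 tray x -0.0014 y -0.0343
t2 ztop 0.067 tray x 0.0007 y 0.0342
t3 ztop 0.0656 tray x -0.0006 y 0.0689
t3 ztop 0.0665 tray x 0.0004 y -0.0009
t3 ztop 0.0889 tray x -0.0003 y -0.0677
```

View pics/s13.png

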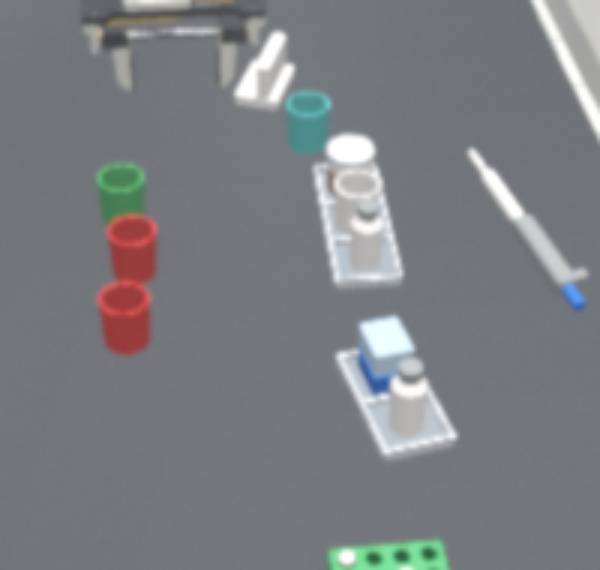

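View pics/t13.png

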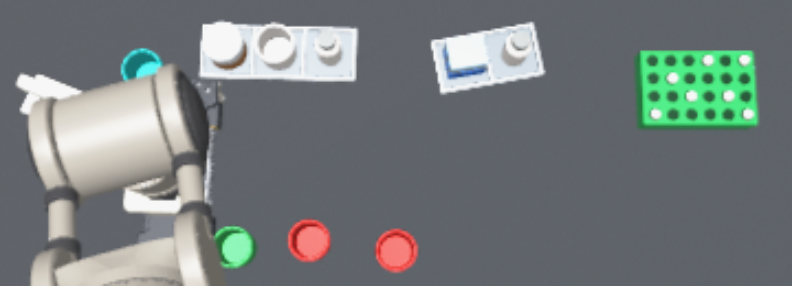

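All five are centred to within 1.5 mm, with tops 6 mm higher than on the bench, which matches the tray floor. I'm handing in.

```bash
python3 -c "
from h import *
print(workorder.hand_in())"
```

```text
the job is handed in; nothing more can be done
None
```

Both kits are made up and the job is handed in, at about 23.5 s on the robot's clock; the hand-in gave no verdict.

- **Two-compartment tray:** one slim bottle and the tip box.
- **Three-compartment tray:** the other slim bottle, the beaker (middle) and the jar.

**Last checks:**
- **Position:** the top camera showed every item within about 1.5 mm of its compartment centre.
- **Height:** tops read 6 mm higher than on the bench for the bottles and jar and about 5.5 mm for the beaker and tip box, which fits the 6 mm tray floor.
- **Upright:** all five look upright in the side view. I judged this by eye and did not measure the tilt.
- **Bystanders:** the tube rack looked unmoved in the top view. The arm hid most of the timer there; it looked in place in the side view, and I did not measure either one.
- **Clear of contact:** the open gripper had been backed away from all items.

**Disagreements:** the top and wrist cameras differed by 1–4 mm on some positions, so I used values between the two. The top camera also reads heights about 2–4 mm too high, so the height check compares before and after rather than absolute values.

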